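# Fetch the blue stamp from the slant tool box

### The arm

A 6-joint arm with a two-finger parallel gripper is mounted at the origin on the work surface. World frame = base frame: x ahead of the robot, y to its left, z up, the work surface at z = 0. Lengths are in m, angles in rad, forces in N, time in s.
With the tool pointing down it reaches from about 0.3 to 0.875 m from the base axis. Payload 6.4 kg.
Tool frame: the origin (TCP) lies on the centre line of the jaws, within the pads' length; the fingertips stand 17 mm ahead of it and the grasp point (between the pads) lies 2 mm behind it; z points along the fingers, x is the direction in which the jaws open and shut, and the axes are right-handed (so a half turn about z gives the same grasp; the last joint's range is limited). The gripper opens to 85 mm and grips with 20 to 120 N. Pads are 22 mm wide; open, the fingers measure 114 mm over their backs; the gripper's body (76 mm by 85 mm) begins 54 mm behind the grasp point. The pads swing forward as they close: fully open they stand 13 mm farther back than shut.
Start: joints at [-1.319, 0.181, 1.607, -0, 1.354, -0.206], TCP at [0.254, -0.516, 0.248] pointing down, gripper open.
Joint ranges: [-2.99, 2.99], [-0.89, 2.07], [0.3, 2.58], [-1.14, 4.28], [0, 2.63], [-3.12, 3.12]. Speed limits (rad/s): [2.57, 2.57, 3.01, 3.14, 3.14, 3.14].

### API

Orientations are given as a unit quaternion [w, x, y, z].
In Python, from bench import ctrl gives the robot as it stands.
- The arm moves only by the tool servo_tool, never from a script. Its argument "increments" is text: rows parted by semicolons, each of 5 numbers parted by spaces: the shift along the tool's x, y, z in cm, then the turn about the tool's z in rad, then the opening, from 0 (shut) to 1 (fully open). In form: dx dy dz yaw gripper; .... A call has 1 to 10 rows; each row shifts and turns the commanded pose from where the row before left it, along the tool's axes as they then stand; what a row does not reach is not made up. A row lasts 1/8 s, in which the tool goes at most 62.5 mm and 10.7 degrees, less where a joint would pass 70% of its speed; a pose out of reach is approached as far as the arm can. A call is refused whole if a number of a shift passes 6.25 or a number of a turn 0.188, either way. A call with a gripper value outside its range is refused whole. The fingers move at their own pace and stop on an object; the grip force is fixed at half the most. Time passes only in rows, so rows that do not move let the fingers close. It gives the time, the measured TCP pose, the force and the opening at its end, in the units of the state.
- ctrl.get_obs(): the state, without advancing time (a new reading comes with each control period).
- ctrl.camera(name): name is "scene" or "top"; returns (picture, depth): 400x640x3 uint8, red, green, blue; 400x640 float32, m along the optical axis (not along the pixel's ray), 0 where there is no reading.
- ctrl.camera_params(name): a dict with "mtx" (3x3 intrinsics, pixels), "distortion" ([k1, k2, p1, p2, k3] as OpenCV has them; the pictures are not rectified), "position" and "attitude" of the camera in the world. Camera axes: x right, y down, z forward; pixel columns grow to the right and rows downward; lengths in m; the calibration is good to about 2 mm. A picture is of the moment at which its call begins. camera_params takes no time and is no camera call.
- ctrl.hand_in(): hands the job in, once; it reports no verdict.
The state is a dict: "time_s": time; "q": joint angles; "dq": joint speeds; "joint_efforts": joint torques, N m; "eef_pos": TCP position; "eef_rot": TCP orientation; "wrist_force": force on the tool from outside, world axes, zero at the start; "torque": the same for the moment, N m; "opening": opening from 0.0 (shut) to 1.0 (fully open).
Only numpy, scipy, OpenCV 4.12 (cv2) and the standard library are available. Lean on these libraries where they do the work, as an engineer would, in place of code of your own. Each camera call takes 0.05 s, during which the arm holds its last target.

### The job

The blue stamp is in one of the three pockets under the loose plywood cover of the orange slanted tool box. Slide the cover along its runners all the way over to the left (do not lift it off), draw the blue stamp out from under the shelf, and set it down without dropping it, standing upright on its foot, on the empty end of the ware board by the fresh cups. Then slide the cover fully home again to the right, leaving the other two stamps in their pockets and the cups where they stand.

Things in the scene. Friction and masses are not known exactly. Their poses are not given: they have to be found in the camera images.
- rack: Fixed orange rack, 436 mm long (y): slanted tool box under a shelf. Origin on the bench below the box; x level, away from the robot; y left along the box; z up. Box face, pockets, runners and cover slope 32 deg, rising to +x: square-to-slope is (-0.530, 0, 0.848), up-slope (0.848, 0, 0.530). Right half: open well, y -205 to -5 mm, 100 mm up the slope. Left half: closed by a fixed panel.
- middle_pocket (a point): Centre of the mouth of the middle one of three pockets in the well's floor, at rack (0, -105, 45) mm; rack axes. The others lie 58 mm to either side in y. Pockets are 29 mm square, 30 mm deep, square to the slope. The well's walls rise 48 mm above the mouths (square to the slope) and carry the cover on two runners along y, with 9 mm lips.
- shelf_edge (a point): Point on the lower front edge of the fixed shelf over the box, at rack (3, -105, 166) mm; rack axes. The edge runs along y over the whole rack; the shelf is 15 mm thick, reaches 135 mm back, its pots stand 64 mm higher. It is only 15 to 30 mm farther in x than the stamps' handles: a gripper pointing straight down on them strikes it, one square to the slope clears it.
- right_stop (a point): Middle of the inner face of the box's right end board, at the cover's height, at rack (-27, -207.5, 88) mm; rack axes. The closed cover's right edge rests against it. The left end board stops the cover in the same way at y +207.5 mm.
- cover_grip (a point): Centre of the dark wooden grip (18 mm in y, 34 up the slope, 26 high) at the middle of the loose plywood cover (206 mm in y x 116 x 6, 0.22 kg), 13 mm above the plate's face. Axes: x up-slope, y along the runners, z square to the cover. In rack axes x -35, z 102 mm; y -104 fully closed (right), +104 fully open (left). Starts 0 to 8 mm ajar; 2 mm side play; slides with a few N.
- blue_stamp_mid (a point): Middle of the blue glazed clay stamp, on its axis, 35 mm above its foot. 70 mm long, about 60 g: square foot 26 x 26 mm for 32 mm, then, from 37 to 70 mm, a square handle 18 x 18 mm. z from foot to handle, x and y square to its flats. It stands foot down, loose, in one of the pockets (varies), leaning a few degrees down-slope; the handle stands 35 to 40 mm out of the pocket mouth.
- brown_stamp_mid (a point): Middle of the brown (terracotta) stamp, same shape, in another pocket. Stays there.
- white_stamp_mid (a point): Middle of the white stamp, same shape, in another pocket. Stays there.
- ware_board: Fixed wooden ware board flat on the bench, left of the rack, 300 mm (x) x 120 mm (y) x 15 mm thick. Origin under its middle; x along it, away from the robot. The cups stand on its near part (x below +20 mm); from there to x +150 mm it is empty.
- free_end (a point): Middle of the empty end of the ware board, on its upper face: 90 mm from the board's middle along its x.
- cup0_mid (a point): Middle of the nearer clay cup (72 mm diameter, 78 mm high, 0.2 kg), 39 mm above its foot; loose on the board. Stays there.
- cup1_mid (a point): Middle of the second cup, same shape, about 85 mm farther along the board. Stays there.
Not all that is in view belongs to the job. Of the things shaped like the part that bears cover_grip, the wooden one is meant.

How it is judged:
On the way, in this order (a step that is already met when the one before it is completed fails the run):
1. the cover has been slid to the left, clear of all three pockets, still on its runners (y of cover_grip in the frame of rack above 0.075 m), for 0.2 s.
2. the blue stamp has been drawn out of its pocket, held in the fingers (z of blue_stamp_mid in the frame of rack above 0.085 m and contact force between the fingers and blue_stamp above 0.5 N), for 0.1 s.
3. the blue stamp has been set down on the ware board while still held, not dropped (contact force between blue_stamp and ware_board above 0.2 N and contact force between the fingers and blue_stamp above 0.5 N and angle between blue_stamp_mid's own z axis and vertical below 0.3 rad), for 0.02 s.
At the end, for the whole second after the job is handed in: Blue stamp standing upright (within 6 deg) at rest on the empty end of the ware board (25 to 142 mm past its middle, within 54 mm of its centre line); cover on its runners, closed within 5 mm of its stop; other stamps within 15 mm and cups within 12 mm of their start (x of blue_stamp_mid in the frame of ware_board between 0.025 and 0.142 m and y of blue_stamp_mid in the frame of ware_board between -0.054 and 0.054 m and z of blue_stamp_mid in the frame of ware_board between 0.045 and 0.055 m and angle between blue_stamp_mid's own z axis and vertical below 0.1 rad and linear speed of each of blue_stamp, cover below 0.02 m/s and y of cover_grip in the frame of rack below -0.099 m and distance of each of brown_stamp_mid, white_stamp_mid from where it was at the start of the episode below 0.015 m and distance of each of cup0_mid, cup1_mid from where it was at the start of the episode below 0.012 m); the robot touches nothing.
It fails at once if the cover is lifted or knocked off its runners (z of cover_grip in the frame of rack above 0.12 m or z of cover_grip in the frame of rack below 0.085 m).
It fails at once if another stamp is pulled out or disturbed by more than 20 mm (distance of any of brown_stamp_mid, white_stamp_mid from where it was at the start of the episode above 0.02 m).
It fails at once if a cup is pushed more than 12 mm or tipped (distance of any of cup0_mid, cup1_mid from where it was at the start of the episode above 0.012 m or angle between any of cup0_mid, cup1_mid's own z axis and vertical above 0.25 rad).
It also fails if it takes over 67 s, if anything falls off the work surface, if the arm or the gripper's body presses on something with over 40 N, if the wrist force passes 120 N, or if a joint passes its speed limit or range.

## Working session

There is one attempt and no reset: what is moved stays moved. The work goes in short steps, Python scripts to look and compute and a tool call to move; the robot and the scene stay as the last step left them, time stands still between calls to the robot, and variables do not carry over. Pictures are saved under pics/ and viewed, and the job is handed in when it is done.

Besides the shell and the picture viewer there is one more tool, called as name(argument=value, ...) on one line, values as JSON. servo_tool: Moves the arm, as the interface text tells. Its arguments: {"type":"object","properties":{"increments":{"type":"string"}},"required":["increments"]}

```bash
ls; mkdir -p pics; python3 - <<'E'
from bench import ctrl
import cv2,numpy as np
print(ctrl.get_obs())
for n in("scene","top"):
    p,d=ctrl.camera(n); cv2.imwrite(f"pics/{n}0.png",p[:,:,::-1]); np.savez(f"pics/{n}0.npz",p=p,d=d); print(ctrl.camera_params(n))
E
```

```text
pics
{'time_s': 0.0, 'q': array([-1.31929289e+00,  1.81537074e-01,  1.60802033e+00,  5.92532938e-06,
        1.35377395e+00, -2.06309636e-01]), 'dq': array([-0.00089064,  0.00358619,  0.00050422, -0.00013141,  0.001229  ,
        0.0005738 ]), 'joint_efforts': array([-2.91215954e-03, -4.44886100e+01, -3.51334155e+01, -5.38983168e-04,
        8.97104357e-03, -2.71904662e-05]), 'eef_pos': array([ 0.25402263, -0.51526554,  0.24738039]), 'eef_rot': array([-6.02769019e-04,  8.49112832e-01, -5.28210794e-01, -6.26458663e-04]), 'wrist_force': array([-0.17441408,  0.54427962,  0.80539674]), 'torque': array([-0.03810964, -0.05594312, -0.0001499 ]), 'opening': 1.0002085073130582}
{'mtx': array([[407.81930313,   0.        , 322.59253148],
       [  0.        , 407.81930313, 198.92958704],
       [  0.        ,   0.        ,   1.        ]]), 'distortion': array([-0.01072414,  0.        ,  0.        ,  0.        ,  0.        ]), 'position': array([0.52816142, 0.45619535, 1.27370287]), 'attitude': array([ 0.00343895, -0.03672511,  0.97957935, -0.19764547])}
{'mtx': array([[372.31274355,   0.        , 318.913853  ],
       [  0.        , 372.31274355, 206.18562084],
       [  0.        ,   0.        ,   1.        ]]), 'distortion': array([-0.04845655,  0.        ,  0.        ,  0.        ,  0.        ]), 'position': array([ 0.49619476, -0.01435827,  1.07550966]), 'attitude': array([ 0.01006452, -0.70527595,  0.70815123, -0.03172345])}
```

View pics/scene0.png

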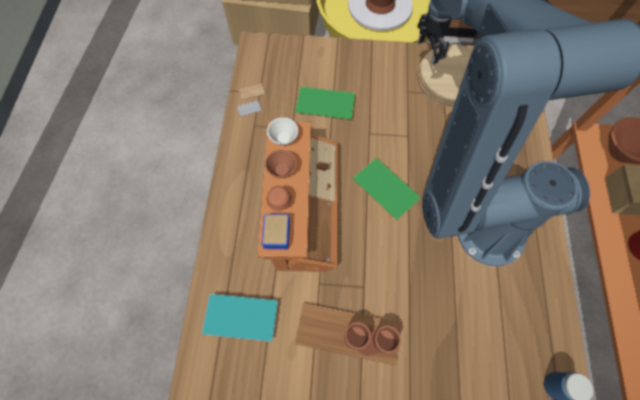

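View pics/top0.png

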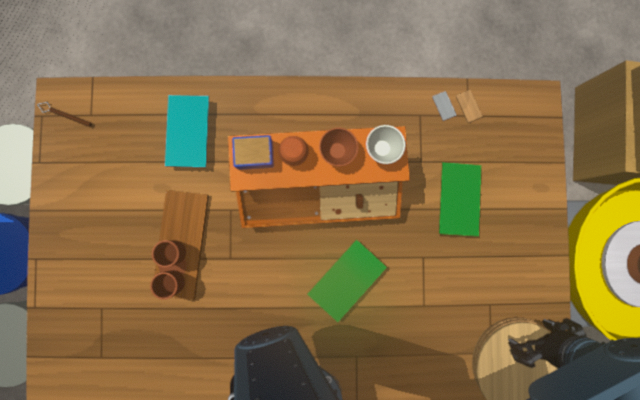

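The scene view shows the rack at about (300,200), the pale cover at (323,170) and the cups at (358,335) and (387,340). The top view shows the cover at (358,202) with a dark grip near (360,201), and the ware board at (185,240) with its empty end at (187,210). I'll crop in closer.

```bash
python3 - <<'E'
import cv2,numpy as np
a=cv2.imread("pics/top0.png")[120:240,220:420]; b=cv2.imread("pics/scene0.png")[110:280,250:350]
cv2.imwrite("pics/c1.png",cv2.resize(a,None,fx=4,fy=4,interpolation=cv2.INTER_CUBIC))
cv2.imwrite("pics/c2.png",cv2.resize(b,None,fx=3.5,fy=3.5,interpolation=cv2.INTER_CUBIC))
E
```

```text
(no output)
```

View pics/c1.png

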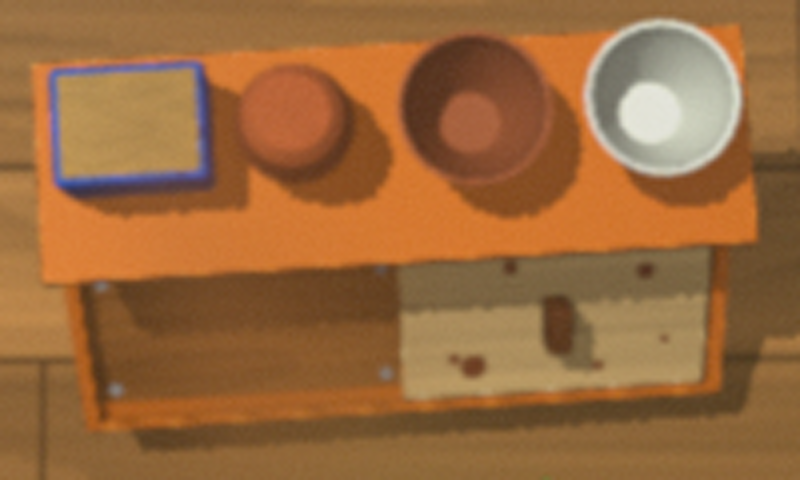

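View pics/c2.png

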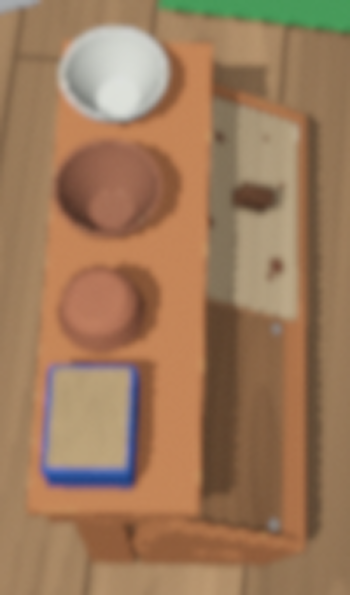

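Things that could be mistaken for the cover or its grip, in the top view:
- green sheets at (460,200) and (347,281)
- teal sheet at (187,131)
- fixed brown panel at (281,206)
- dark stains on the cover, such as (338,211)

The pale plywood cover has its dark grip block at (360,201), and the crop confirms that choice. Next I'll measure it.

```bash
cat > h.py <<'E'
import numpy as np,cv2
from bench import ctrl
from scipy.spatial.transform import Rotation as R
def rot(q): return R.from_quat([q[1],q[2],q[3],q[0]]).as_matrix()
def ray(n,uv):
    P=ctrl.camera_params(n)
    u=cv2.undistortPoints(np.array([[uv]],float),P["mtx"],P["distortion"])[0,0]
    return P["position"],rot(P["attitude"])@np.array([u[0],u[1],1.])
def onz(n,uv,z):
    o,d=ray(n,uv); return o+d*(z-o[2])/d[2]
def proj(n,X):
    P=ctrl.camera_params(n); M=rot(P["attitude"])
    X=np.atleast_2d(X); c=(X-P["position"])@M
    return cv2.projectPoints(c,np.zeros(3),np.zeros(3),P["mtx"],P["distortion"])[0][:,0]
def cross(a,b):
    (o1,d1),(o2,d2)=ray(*a),ray(*b)
    A=np.c_[d1,-d2]; s=np.linalg.lstsq(A,o2-o1,rcond=None)[0]
    return (o1+d1*s[0]+o2+d2*s[1])/2, np.linalg.norm(o1+d1*s[0]-o2-d2*s[1])
def dep(n,uv,d):
    o,r=ray(n,uv); return o+r*d[int(round(uv[1])),int(round(uv[0]))]
E
python3 - <<'E'
from h import *
np.set_printoptions(precision=4,suppress=True)
c1=lambda x,y:(220+x/4-.375,120+y/4-.375); c2=lambda x,y:(250+x/3.5-.36,110+y/3.5-.36)
L=onz("top",c1(42,281),.181);Rr=onz("top",c1(757,241),.181); print(L,Rr,np.linalg.norm(L-Rr))
print("back",onz("top",c1(33,66),.181),onz("top",c1(741,26),.181))
Ls=onz("scene",c2(199,513),.181);Rs=onz("scene",c2(211,45),.181); print(Ls,Rs,np.linalg.norm(Ls-Rs))
g=cross(("top",c1(558,325)),("scene",c2(255,196)));print("grip",g)
for n in("top","scene"):
    d=np.load(f"pics/{n}0.npz")["d"]
    for uv in ([c1(558,325),c1(460,320),c1(650,330),c1(420,230)] if n=="top" else [c2(255,196),c2(205,300)]): print(n,uv,dep(n,uv,d))
for k,(a,b) in {"t":(L,Rr),"s":(Ls,Rs)}.items():
    y=(a-b)[:2]/np.linalg.norm((a-b)[:2]); x=np.array([y[1],-y[0]]); m=(a+b)[:2]/2; o=m-.003*x
    print(k,"origin",o,"yaw",np.arctan2(x[1],x[0]))
    print("grip in rack",(g[0][:2]-o)@x,(g[0][:2]-o)@y)
E
```

```text
[0.589  0.1714 0.181 ] [ 0.6128 -0.2622  0.181 ] 0.43422337070799544
back [0.7202 0.1784 0.181 ] [ 0.7464 -0.2552  0.181 ]
[0.5849 0.1709 0.181 ] [ 0.6124 -0.2603  0.181 ] 0.432170990518165
grip (array([ 0.5655, -0.1494,  0.1072]), np.float64(0.0032007834562000313))
top (359.125, 200.875) [ 0.5665 -0.1486  0.1147]
top (334.625, 199.625) [ 0.5718 -0.0866  0.0902]
top (382.125, 202.125) [ 0.5653 -0.2153  0.0822]
top (324.625, 177.125) [ 0.6192 -0.056   0.1831]
scene (322.4971428571429, 165.64) [ 0.5637 -0.1466  0.1122]
scene (308.21142857142854, 195.3542857142857) [ 0.5961 -0.0113  0.1792]
t origin [ 0.5979 -0.0456] yaw 0.054758461473249115
grip in rack -0.03810226127154889 -0.10192832389986008
s origin [ 0.5956 -0.0449] yaw 0.0636605555964803
grip in rack -0.03677964566318947 -0.10239048126321777
```

servo_tool(increments="0 0 -4 0 1;0 0 -5 0 1;0 0 -5 0 1;-2.5 -4 -5 0.05 1;-2.5 -4 -3 0.05 1;-2.5 -4 0 0.05 1;-2.5 -4 0 0.05 1;-2.5 -4 0 0.05 1;-2.5 -4 0 0.05 1;0 0 0 0 1")

```text
time_s: 1.35
eef_pos: [0.4307, -0.2977, 0.4635]
eef_rot: [-0.0, 0.762, -0.647, -0.0]
wrist_force: [-0.3, -0.9, -0.8]
opening: 0.999
```

```bash
cat >> h.py <<'E'
np.set_printoptions(precision=4,suppress=True)
RY=0.058; RO=np.array([.597,-.0455,0]); 
def RM(): c,s=np.cos(RY),np.sin(RY); return np.array([[c,-s,0],[s,c,0],[0,0,1]])
def W(p): return RO+RM()@np.asarray(p)/1000
def st(tgt=None):
    o=ctrl.get_obs(); M=rot(o["eef_rot"]); p=o["eef_pos"]
    print("t",o["time_s"],"q",o["q"],"F",o["wrist_force"],"op",round(o["opening"],3))
    print("TCP",p,"rack mm",RM().T@(p-RO)*1000); print("toolaxes in rack (cols)\n",RM().T@M)
    z=RM().T@M[:,2]; print("tilt deg",np.degrees(np.arctan2(z[0],-z[2])))
    if tgt is not None: print("move cm",M.T@(W(tgt)-p)*100)
E
python3 -c "
from h import *
st()"
```

```text
t 1.35 q [-0.8322 -0.0253  1.4048  0.0006  1.7628  0.5765] F [-0.339  -0.8551 -0.8443] op 0.999
TCP [ 0.4307 -0.2977  0.4635] rack mm [-180.666  -242.1427  463.4542]
toolaxes in rack (cols)
 [[ 0.1041 -0.9946  0.0001]
 [-0.9946 -0.1041  0.0009]
 [-0.0009 -0.0002 -1.    ]]
tilt deg 0.0035873949133333285
```

servo_tool(increments="-4 -2 0 0.05 1;-4 -2 0 0.054 1;-4 -2 0 0 1;-4 -2 0 0 1;-4 -3 0 0 1;-4 -3 0 0 1;-4 -4 0 0 1;-4 -4 0 0 1;0 -5 0 0 1;0 0 0 0 1")

```text
time_s: 2.6
eef_pos: [0.6771, 0.0358, 0.4583]
eef_rot: [0.002, 0.726, -0.688, -0.003]
wrist_force: [-0.5, -0.1, -0.1]
opening: 0.995
```

servo_tool(increments="0 -5 0 0 1;0 -5 0 0 1;0 -5 0 0 1;0 -5 0 0 1;0 -5 0 0 1;0 0 0 0 1")

```text
time_s: 3.35
eef_pos: [0.8564, 0.0444, 0.4307]
eef_rot: [-0.017, 0.725, -0.688, 0.016]
wrist_force: [-0.5, 1.3, -0.6]
opening: 1.003
```

```bash
python3 -c "
from h import *
st()"
```

```text
t 3.35 q [-0.0885  0.852   0.3015  0.0076  1.9407  1.4326] F [-0.5111  1.3269 -0.6489] op 1.003
TCP [0.8564 0.0444 0.4307] rack mm [264.1465  74.7353 430.7216]
toolaxes in rack (cols)
 [[-0.0053 -0.9988  0.0479]
 [-1.      0.0053  0.0001]
 [-0.0004 -0.0479 -0.9989]]
tilt deg 2.7430116299602862
```

servo_tool(increments="0 -5 0 0 1;0 -5 0 0 1;0 -5 0 0 1;0 -5 0 0 1;0 -5 0 0 1;0 -5 0 0 1;0 0 0 0 1")

```text
time_s: 4.22
eef_pos: [0.9407, 0.0497, 0.3802]
eef_rot: [-0.087, 0.72, -0.683, 0.083]
wrist_force: [-0.0, 0.3, -0.8]
opening: 1.005
```

```bash
python3 -c "
from h import *
st()"
```

```text
t 4.225 q [-0.0829  0.9228  0.2992  0.0321  1.6813  1.4419] F [-0.0131  0.2541 -0.8001] op 1.005
TCP [0.9407 0.0497 0.3802] rack mm [348.6021  75.082  380.2014]
toolaxes in rack (cols)
 [[-0.0048 -0.9712  0.238 ]
 [-1.      0.0045 -0.0016]
 [ 0.0005 -0.238  -0.9713]]
tilt deg 13.770805728907103
```

servo_tool(increments="0 -5 0 0 1;0 -5 0 0 1;0 -5 0 0 1;0 -5 0 0 1;0 -5 0 0 1;0 -5 0 0 1;0 -5 0 0 1;0 -5 0 0 1;0 -5 0 0 1;0 0 0 0 1")

```text
time_s: 5.48
eef_pos: [1.0257, 0.0553, 0.411]
eef_rot: [-0.194, 0.7, -0.663, 0.184]
wrist_force: [0.1, 0.3, 0.6]
opening: 1.0
```

```bash
python3 -c "
from h import *
st()"
```

```text
t 5.475 q [-0.0816  0.9277  0.2979  0.0707  1.3796  1.4409] F [0.142  0.3067 0.6311] op 1.0
TCP [1.0257 0.0553 0.411 ] rack mm [433.8253  75.7544 410.9615]
toolaxes in rack (cols)
 [[-0.0041 -0.8573  0.5148]
 [-1.      0.0034 -0.0023]
 [ 0.0002 -0.5149 -0.8573]]
tilt deg 30.98745604331735
```

servo_tool(increments="1.5 3 -1.8 0 1;1.5 4 -2.4 0 1;1.5 4 -2.4 0 1;1.5 4 -2.4 0 1;1.5 4 -2.4 0 1;1.5 4 -2.4 0 1;1.5 4 -2.4 0 1;1.5 4 -2.4 0 1;1.5 4 -2.4 0 1;0 0 0 0 1")

```text
time_s: 6.72
eef_pos: [0.6231, -0.1025, 0.4108]
eef_rot: [-0.193, 0.699, -0.664, 0.184]
wrist_force: [0.8, -0.3, 0.9]
opening: 0.997
```

```bash
python3 -c "
from h import *
st([-104,-101,212])"
```

```text
t 6.725 q [-0.4786 -0.1122  1.6703  0.2912  1.1236  0.9756] F [ 0.796  -0.2993  0.89  ] op 0.997
TCP [ 0.6231 -0.1025  0.4108] rack mm [ 22.7658 -58.4453 410.7584]
toolaxes in rack (cols)
 [[-0.0065 -0.8582  0.5133]
 [-1.      0.0052 -0.0041]
 [ 0.0009 -0.5133 -0.8582]]
tilt deg 30.886186876184897
move cm [ 4.3209 21.0598 10.5673]
```

servo_tool(increments="1 5 0 0 1;1 5 0 0 1;1 5 1 0 1;1 5 2 0 1;0.3 1 3.5 0 1;0 0 4 0 1;0 0 0 0 1")

```text
time_s: 7.6
eef_pos: [0.5008, -0.1499, 0.2094]
eef_rot: [-0.193, 0.7, -0.663, 0.18]
wrist_force: [-0.2, -0.0, 0.3]
opening: 1.002
```

```bash
python3 - <<'E'
from h import *
st([-35-5.3,-101,102+8.5])
for n in("scene","top"):
    p,d=ctrl.camera(n); np.savez(f"pics/{n}1.npz",p=p,d=d)
    c=p[120:240,220:420] if n=="top" else p[110:280,250:400]
    cv2.imwrite(f"pics/{n}1.png",cv2.resize(c[:,:,::-1],None,fx=3.5,fy=3.5,interpolation=cv2.INTER_CUBIC))
E
```

```text
t 7.6 q [-0.7437 -0.1822  2.144   0.5069  0.8581  0.4999] F [-0.2149 -0.0362  0.3231] op 1.002
TCP [ 0.5008 -0.1499  0.2094] rack mm [-102.1175  -98.6828  209.3565]
toolaxes in rack (cols)
 [[-0.003  -0.8607  0.509 ]
 [-1.      0.0048  0.0022]
 [-0.0044 -0.509  -0.8607]]
tilt deg 30.59910454287725
move cm [ 0.2563 -0.2901 11.6552]
```

View pics/top1.png

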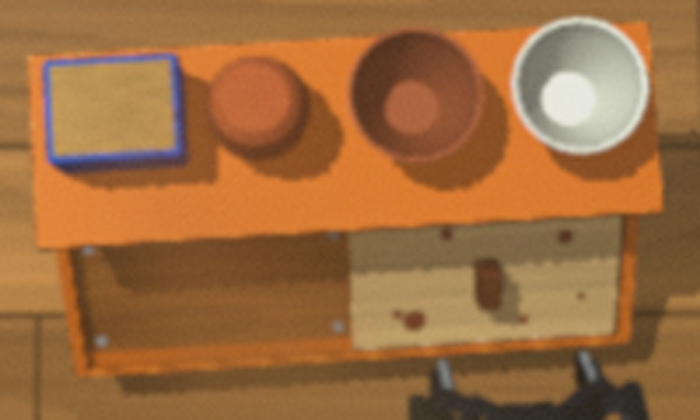

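View pics/scene1.png

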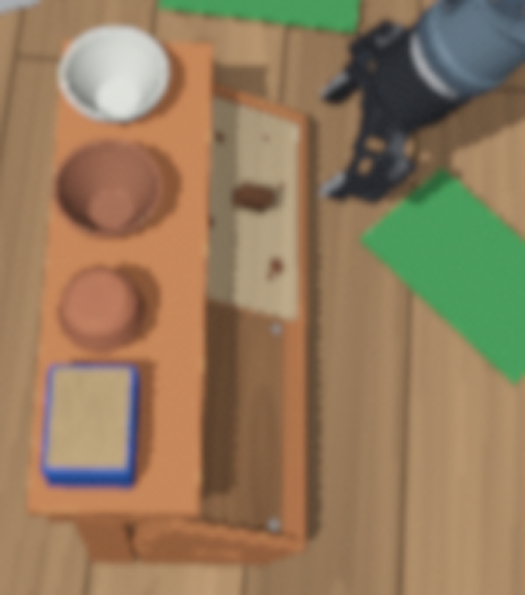

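The open fingers straddle the dark grip (grip at top-crop (488,285), fingers at (443,375) and (588,365)), so I'll go in along the tool axis.

servo_tool(increments="0.25 -0.3 3 0 1;0 0 3 0 1;0 0 3 0 1;0 0 1 0 1;0 0 0 0 1")

```text
time_s: 8.32
eef_pos: [0.5556, -0.151, 0.1289]
eef_rot: [-0.193, 0.7, -0.663, 0.183]
wrist_force: [0.3, 0.0, 0.3]
opening: 0.997
```

```bash
python3 - <<'E'
from h import *
st([-35-5.3,-101,102+8.5])
for n in("scene","top"):
    p,d=ctrl.camera(n); np.savez(f"pics/{n}2.npz",p=p,d=d)
    c=p[120:240,220:420] if n=="top" else p[110:280,250:400]
    cv2.imwrite(f"pics/{n}2.png",cv2.resize(c[:,:,::-1],None,fx=3.5,fy=3.5,interpolation=cv2.INTER_CUBIC))
E
```

```text
t 8.325 q [-0.655   0.09    2.083   0.602   0.6311  0.4294] F [0.3332 0.0086 0.2924] op 0.997
TCP [ 0.5556 -0.151   0.1289] rack mm [ -47.4335 -102.9575  128.8591]
toolaxes in rack (cols)
 [[-0.0037 -0.8581  0.5134]
 [-1.      0.003  -0.0022]
 [ 0.0004 -0.5135 -0.8581]]
tilt deg 30.893805155281708
move cm [-0.1991  0.3311  1.9413]
```

View pics/scene2.png

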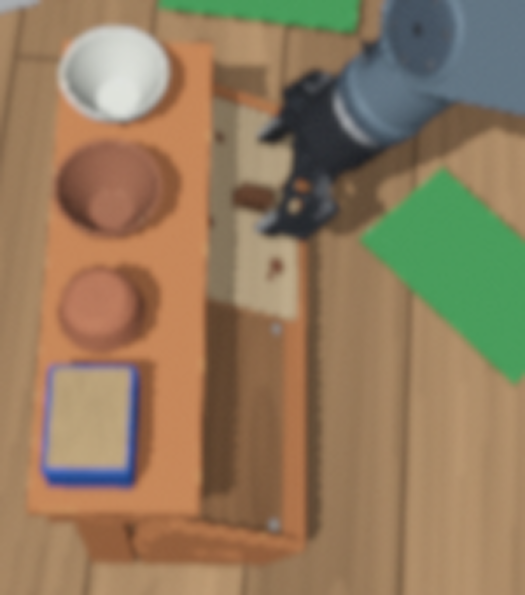

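servo_tool(increments="-0.2 0.2 1 0 1;0 0 0.8 0 1;0 0 0 0 0.6;0 0 0 0 0.3;0 0 0 0 0.1;0 0 0 0 0.05;0 0 0 0 0;0 0 0 0 0")

```text
time_s: 9.43
eef_pos: [0.5627, -0.1488, 0.1119]
eef_rot: [-0.193, 0.7, -0.663, 0.183]
wrist_force: [-5.3, -0.3, 5.4]
opening: 0.195
```

```bash
python3 - <<'E'
from h import *
st([-35-5.3,-101,102+8.5])
E
```

```text
t 9.425 q [-0.6402  0.1372  2.0753  0.6282  0.5915  0.4078] F [-5.2989 -0.3218  5.4249] op 0.195
TCP [ 0.5627 -0.1488  0.1119] rack mm [ -40.2759 -101.1591  111.9278]
toolaxes in rack (cols)
 [[-0.0042 -0.8583  0.5132]
 [-1.      0.0032 -0.0028]
 [ 0.0008 -0.5132 -0.8583]]
tilt deg 30.876289957466227
move cm [-0.016   0.0754  0.1213]
```

servo_tool(increments="0 0 -0.1 0 0;-0.5 0 0 0 0;-1.5 0 0 0 0;-2 0 0 0 0;-2 0 0 0 0;-1.5 0 0 0 0;0 0 0 0 0")

```text
time_s: 10.3
eef_pos: [0.5573, -0.0714, 0.1117]
eef_rot: [-0.193, 0.701, -0.662, 0.182]
wrist_force: [-0.8, -1.0, -2.6]
opening: 0.192
```

```bash
python3 - <<'E'
from h import *
st([-40.3,100,112])
E
```

```text
t 10.3 q [-0.4875  0.0811  2.1386  0.5639  0.5201  0.59  ] F [-0.7969 -0.9601 -2.6159] op 0.192
TCP [ 0.5573 -0.0714  0.1117] rack mm [-41.1214 -23.5527 111.7466]
toolaxes in rack (cols)
 [[-0.0015 -0.8591  0.5118]
 [-1.      0.0018  0.0001]
 [-0.001  -0.5118 -0.8591]]
tilt deg 30.78604000149959
move cm [-12.3554  -0.0614   0.021 ]
```

servo_tool(increments="-1.5 0 0 0 0;-2.5 0 0 0 0;-2.5 0 0 0 0;-2.5 0 0 0 0;-2 0 0 0 0;-0.8 0 0 0 0;0 0 0 0 0")

```text
time_s: 11.18
eef_pos: [0.5516, 0.0445, 0.1122]
eef_rot: [-0.193, 0.7, -0.663, 0.183]
wrist_force: [-1.2, 1.0, -2.0]
opening: 0.192
```

```bash
python3 - <<'E'
from h import *
st([-40.3,102,112])
for n in("scene","top"):
    p,d=ctrl.camera(n); np.savez(f"pics/{n}3.npz",p=p,d=d)
    c=p[120:240,220:420] if n=="top" else p[110:280,250:400]
    cv2.imwrite(f"pics/{n}3.png",cv2.resize(c[:,:,::-1],None,fx=3.5,fy=3.5,interpolation=cv2.INTER_CUBIC))
E
```

```text
t 11.175 q [-0.2095  0.0531  2.1681  0.3356  0.4186  1.0341] F [-1.2303  1.0011 -2.0295] op 0.192
TCP [0.5516 0.0445 0.1122] rack mm [-40.068   92.4385 112.1936]
toolaxes in rack (cols)
 [[-0.0033 -0.8586  0.5126]
 [-1.      0.0028 -0.0017]
 [-0.     -0.5126 -0.8586]]
tilt deg 30.835707309595872
move cm [-0.9561  0.0326  0.0031]
```

View pics/scene3.png

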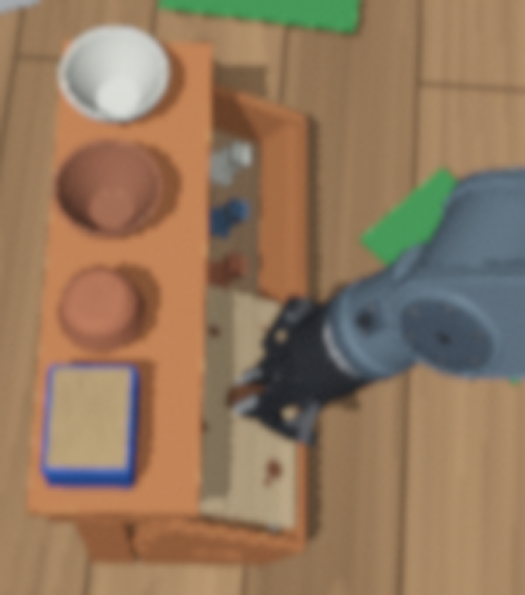

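View pics/top3.png

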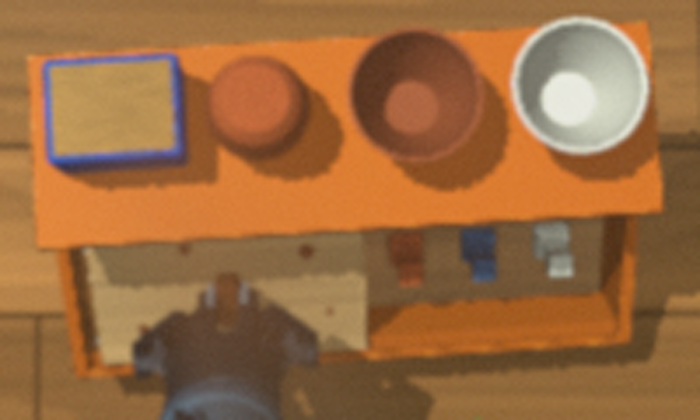

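The cover is nearly fully left. The stamps show in the top crop: brown (407,255), blue in the middle (480,255), white (553,250). I'll finish the slide, release and retract.

servo_tool(increments="-0.5 0 0 0 0;-0.4 0 0 0 0;0 0 0 0 0;0 0 0 0 0.3;0 0 0 0 0.6;0 0 0 0 0.6;0 0 -2 0 0.6;0 0 -4 0 0.6;0 0 -4 0 0.6;0 0 0 0 0.6")

```text
time_s: 12.52
eef_pos: [0.5012, 0.0501, 0.2018]
eef_rot: [-0.195, 0.699, -0.662, 0.186]
wrist_force: [-0.3, -0.0, 0.4]
opening: 0.601
```

```bash
python3 - <<'E'
from h import *
st()
ims=[]
for n in("scene","top"):
    p,d=ctrl.camera(n); np.savez(f"pics/{n}4.npz",p=p,d=d)
    c=p[170:215,310:405] if n=="top" else p[130:200,290:350]
    cv2.imwrite(f"pics/{n}4.png",cv2.resize(c[:,:,::-1],None,fx=8,fy=8,interpolation=cv2.INTER_CUBIC))
E
```

```text
t 12.525 q [-0.2242 -0.2671  2.2312  0.2308  0.6619  1.1473] F [-0.2642 -0.0175  0.3518] op 0.601
TCP [0.5012 0.0501 0.2018] rack mm [-90.0949 100.9653 201.7806]
toolaxes in rack (cols)
 [[-0.0044 -0.855   0.5187]
 [-1.      0.0027 -0.004 ]
 [ 0.002  -0.5187 -0.855 ]]
tilt deg 31.243862547510016
```

View pics/scene4.png

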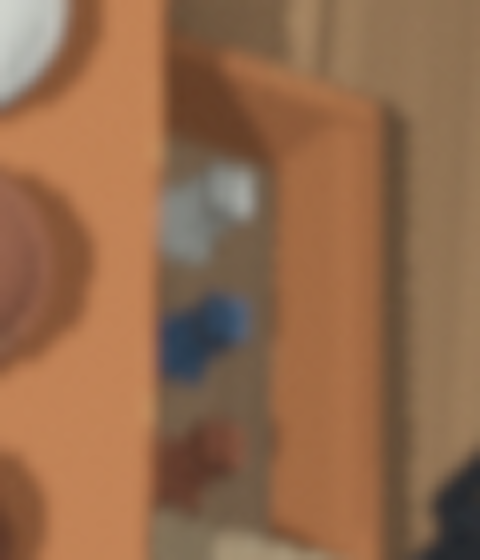

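View pics/top4.png

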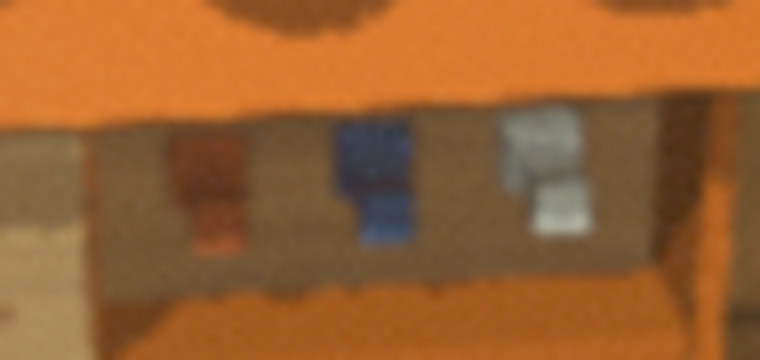

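```bash
python3 - <<'E'
from h import *
t=("top",(310+388/8-.44,170+222/8-.44)); s=("scene",(290+228/8-.44,130+318/8-.44))
X,e=cross(t,s); print(X,e,"rack",RM().T@(X-RO)*1000)
d=np.load("pics/top4.npz")["d"]; 
for v in (195,197,199): print(RM().T@(dep("top",(357.8,v),d)-RO)*1000)
d=np.load("pics/scene4.npz")["d"]
print(RM().T@(dep("scene",(318,169),d)-RO)*1000)
for h in (40,45,50,62,70):
  # stamp axis, foot bottom at 30 below mouth
  p=np.array([0,-105,45])+np.array([-.53,0,.848])*(h-30)
  print(h,p,proj("top",W(p)),proj("scene",W(p)))
E
```

```text
[ 0.5788 -0.1513  0.075 ] 0.0006873931294156502 rack [ -24.3507 -104.5469   74.9986]
[ -18.3015 -103.3031   82.3311]
[ -23.2902 -103.6604   77.1358]
[ -28.6073 -103.4626   75.868 ]
[ -24.5175 -103.6425   78.8618]
40 [  -5.3  -105.     53.48] [[356.681  191.2201]] [[312.2711 171.998 ]]
45 [  -7.95 -105.     57.72] [[356.9498 192.0232]] [[313.0474 171.4406]]
50 [ -10.6  -105.     61.96] [[357.2209 192.8331]] [[313.8282 170.88  ]]
62 [ -16.96  -105.      72.136] [[357.881  194.8058]] [[315.7206 169.5212]]
70 [ -21.2  -105.     78.92] [[358.3287 196.1439]] [[316.997  168.6049]]
```

servo_tool(increments="3 0 0 0 0.5;4 0 0 0 0.45;4 0 0 0 0.45;4 0 0 0 0.45;4 0 0 0 0.45;1.5 0 0 0 0.45;0 0 0 0 0.45")

```text
time_s: 13.5
eef_pos: [0.5107, -0.1545, 0.1967]
eef_rot: [-0.193, 0.699, -0.664, 0.182]
wrist_force: [-0.0, -0.1, -0.3]
opening: 0.45
```

```bash
python3 - <<'E'
from h import *
st([-17.3,-104.5,68])
E
```

```text
t 13.5 q [-0.7341 -0.1337  2.133   0.521   0.8172  0.4864] F [-0.0296 -0.0714 -0.3011] op 0.45
TCP [ 0.5107 -0.1545  0.1967] rack mm [ -92.5146 -103.8334  196.6726]
toolaxes in rack (cols)
 [[-0.0059 -0.8596  0.511 ]
 [-1.      0.0062 -0.0011]
 [-0.0022 -0.511  -0.8596]]
tilt deg 30.731623961483177
move cm [ 0.0508  0.1099 14.904 ]
```

servo_tool(increments="0.05 0.1 3 0 0.45;0 0 3 0 0.45;0 0 2.5 0 0.45;0 0 1.5 0 0.45;0 0 1 0 0.45;0 0 0 0 0.45")

```text
time_s: 14.25
eef_pos: [0.5663, -0.1504, 0.1024]
eef_rot: [-0.193, 0.7, -0.663, 0.182]
wrist_force: [-0.3, 0.2, -0.1]
opening: 0.453
```

```bash
python3 - <<'E'
from h import *
st([-17.3,-104.5,68])
for n in("scene","top"):
    p,d=ctrl.camera(n)
    c=p[170:230,310:405] if n=="top" else p[130:200,290:380]
    cv2.imwrite(f"pics/{n}5.png",cv2.resize(c[:,:,::-1],None,fx=8,fy=8,interpolation=cv2.INTER_CUBIC))
E
```

```text
t 14.25 q [-0.6387  0.1664  2.0667  0.6449  0.5772  0.3883] F [-0.3345  0.2488 -0.1351] op 0.453
TCP [ 0.5663 -0.1504  0.1024] rack mm [ -36.7736 -102.9084  102.3566]
toolaxes in rack (cols)
 [[-0.0028 -0.8592  0.5116]
 [-1.      0.003  -0.0004]
 [-0.0012 -0.5116 -0.8592]]
tilt deg 30.77292842993758
move cm [0.158  0.0842 3.9483]
```

View pics/scene5.png

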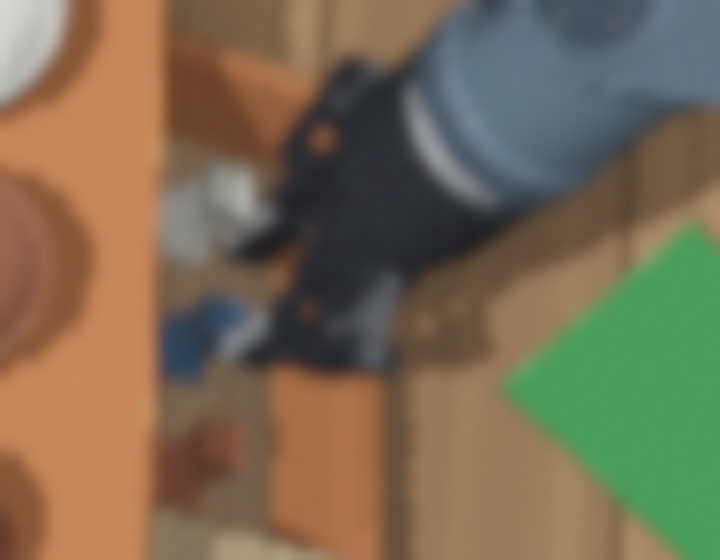

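View pics/top5.png

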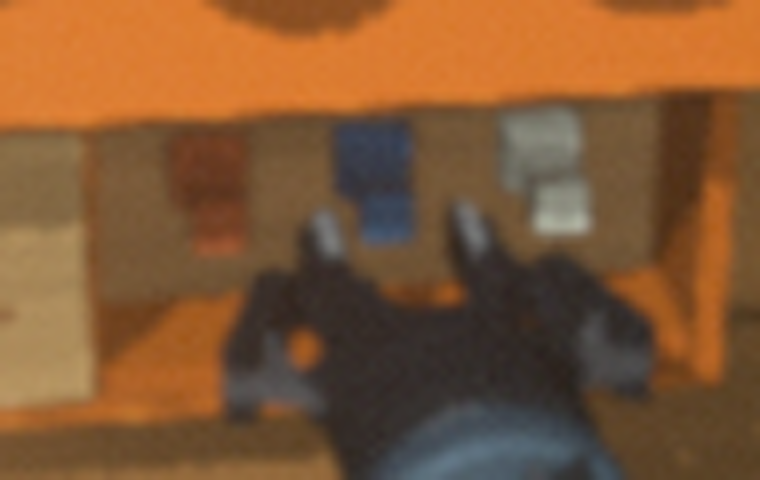

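The blue handle (top crop (388,220)) lies between the fingers at (325,230) and (470,225), clear of white at (563,205). I'll go down and grip.

servo_tool(increments="0.1 0.08 1.5 0 0.45;0 0 1.5 0 0.45;0 0 0.9 0 0.45;0 0 0 0 0.45;0 0 0 0 0.2;0 0 0 0 0;0 0 0 0 0;0 0 0 0 0")

```text
time_s: 15.35
eef_pos: [0.586, -0.152, 0.0699]
eef_rot: [-0.193, 0.7, -0.663, 0.183]
wrist_force: [-4.9, 0.3, 6.6]
opening: 0.196
```

```bash
python3 - <<'E'
from h import *
st([-17.3,-104.5,68])
E
```

```text
t 15.35 q [-0.6146  0.2723  2.0274  0.7076  0.5108  0.3341] F [-4.9181  0.3036  6.5638] op 0.196
TCP [ 0.586  -0.152   0.0699] rack mm [ -17.1552 -105.6794   69.8984]
toolaxes in rack (cols)
 [[-0.0043 -0.8582  0.5134]
 [-1.      0.0034 -0.0027]
 [ 0.0005 -0.5134 -0.8582]]
tilt deg 30.88836001976309
move cm [-0.118   0.1103  0.1552]
```

servo_tool(increments="0 0 -0.5 0 0;0 0 -1 0 0;0 0 -1.5 0 0;0 0 -2 0 0;0 0 -2.5 0 0;0 0 -3 0 0;0 0 -3 0 0;0 0 0 0 0")

```text
time_s: 16.35
eef_pos: [0.5169, -0.1564, 0.1876]
eef_rot: [-0.193, 0.699, -0.663, 0.185]
wrist_force: [1.1, -0.5, -0.7]
opening: 0.201
```

```bash
python3 - <<'E'
from h import *
st()
for n in("scene","top"):
    p,d=ctrl.camera(n)
    cv2.imwrite(f"pics/{n}6full.png",p[:,:,::-1])
    c=p[150:250,310:405] if n=="top" else p[110:200,290:390]
    cv2.imwrite(f"pics/{n}6.png",cv2.resize(c[:,:,::-1],None,fx=5,fy=5,interpolation=cv2.INTER_CUBIC))
E
```

```text
t 16.35 q [-0.7266 -0.1042  2.1301  0.5351  0.7845  0.4698] F [ 1.1433 -0.5406 -0.687 ] op 0.201
TCP [ 0.5169 -0.1564  0.1876] rack mm [ -86.3577 -106.0482  187.5762]
toolaxes in rack (cols)
 [[-0.0051 -0.857   0.5154]
 [-1.      0.0026 -0.0055]
 [ 0.0034 -0.5154 -0.857 ]]
tilt deg 31.02243979077888
```

View pics/scene6.png

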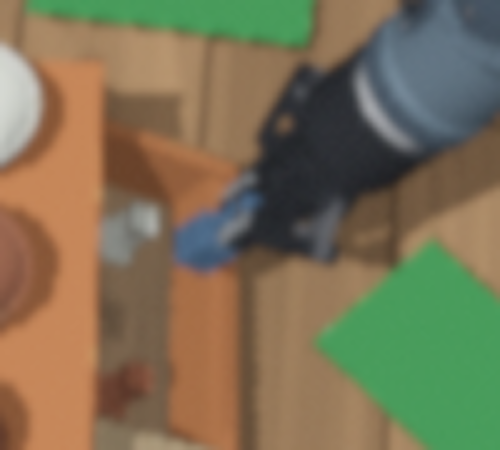

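View pics/top6.png

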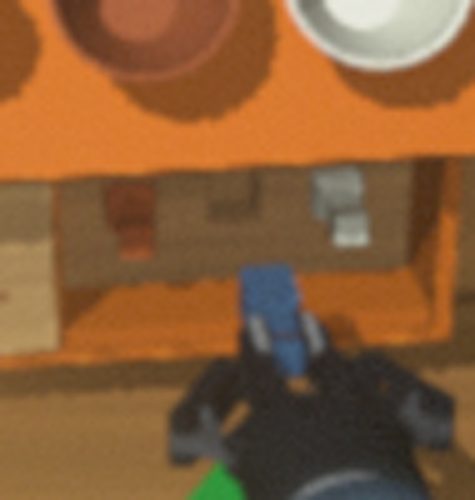

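servo_tool(increments="0 0 -3 0 0;-2 -0.4 -3 0 0;-3 -0.5 -3 0 0;-3 -0.5 -3 0 0;-4 -0.5 -3 0 0;-4 -0.5 -2 0 0;-2 -0.5 0 0 0;0 0 0 0 0")

```text
time_s: 17.45
eef_pos: [0.4448, 0.0226, 0.3452]
eef_rot: [-0.193, 0.701, -0.662, 0.182]
wrist_force: [0.4, -0.5, -0.0]
opening: 0.197
```

```bash
python3 - <<'E'
from h import *
st()
d=np.load("pics/top0.npz");p=d["p"]
cv2.imwrite("pics/board.png",cv2.resize(p[180:310,140:220][:,:,::-1],None,fx=4.5,fy=4.5,interpolation=cv2.INTER_CUBIC))
p=np.load("pics/scene0.npz")["p"]
cv2.imwrite("pics/board2.png",cv2.resize(p[285:375,285:415][:,:,::-1],None,fx=5,fy=5,interpolation=cv2.INTER_CUBIC))
E
```

```text
t 17.45 q [-0.3704 -0.6103  2.147   0.2389  1.12    1.0916] F [ 0.391  -0.4916 -0.0399] op 0.197
TCP [0.4448 0.0226 0.3452] rack mm [-147.9993   76.8017  345.2223]
toolaxes in rack (cols)
 [[-0.0002 -0.8591  0.5117]
 [-1.      0.0004  0.0004]
 [-0.0005 -0.5117 -0.8591]]
tilt deg 30.779751072640906
```

View pics/board.png

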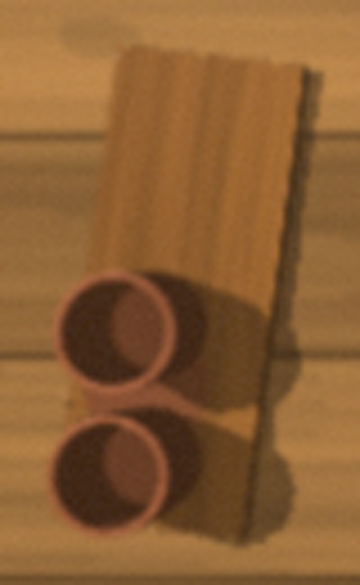

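View pics/board2.png

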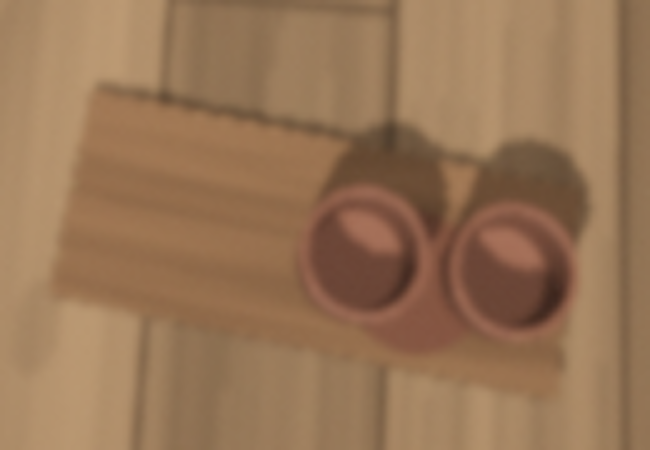

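```bash
python3 - <<'E'
from h import *
t=lambda x,y:onz("top",(140+x/4.5-.39,180+y/4.5-.39),.015)
s=lambda x,y:onz("scene",(285+x/5-.4,285+y/5-.4),.015)
FL,FR,NR=t(122,48),t(303,68),t(242,543)
print(FL,FR,NR,np.linalg.norm(FL-FR),np.linalg.norm(FR-NR))
FR2,FL2,NL2=s(98,86),s(55,297),s(556,398)
print(FL2,FR2,NL2,np.linalg.norm(FL2-FR2),np.linalg.norm(FL2-NL2))
x=(FR-NR)[:2];x/=np.linalg.norm(x);print("yaw t",np.arctan2(x[1],x[0]))
x2=(FL2-NL2)[:2];x2/=np.linalg.norm(x2);print("yaw s",np.arctan2(x2[1],x2[0]))
e=((FL+FR)/2+(FL2+FR2)/2)[:2]/2; xm=(x+x2);xm/=np.linalg.norm(xm)
print("far mid",e,"free_end",e-.06*xm,"yaw",np.arctan2(xm[1],xm[0]))
E
```

```text
[0.6057 0.3867 0.015 ] [0.5926 0.2717 0.015 ] [0.2953 0.307  0.015 ] 0.11577114897772008 0.2993726113536143
[0.602  0.3913 0.015 ] [0.5879 0.2691 0.015 ] [0.31   0.4248 0.015 ] 0.12302769293506954 0.29392971250053795
yaw t -0.11815650011781996
yaw s -0.114312478125731
far mid [0.5971 0.3297] free_end [0.5375 0.3367] yaw -0.1162344891217755
```

servo_tool(increments="0 0 2 0 0;0 3 2.5 0 0;0 4 0 0 0;0 4 0 0 0;0 4 -1 0 0;0 4 -2 0 0;0 4 -2 0 0;0 0 0 0 0")

```text
time_s: 18.45
eef_pos: [0.3443, 0.013, 0.2198]
eef_rot: [-0.17, 0.706, -0.669, 0.16]
wrist_force: [-0.1, 0.6, -0.6]
opening: 0.198
```

```bash
python3 -c "
from h import *
st()"
```

```text
t 18.45 q [-0.5796 -0.8922  2.4907  0.2978  1.171   0.8722] F [-0.1315  0.6001 -0.6019] op 0.198
TCP [0.3443 0.013  0.2198] rack mm [-248.9303   73.0174  219.7612]
toolaxes in rack (cols)
 [[-0.0033 -0.891   0.454 ]
 [-1.      0.0037  0.    ]
 [-0.0017 -0.454  -0.891 ]]
tilt deg 26.99784289441901
```

servo_tool(increments="0 4 -2 0 0;0 4 -2 0 0;0 4 -2 0 0;0 4 -2 0 0;0 4 -2 0 0;0 0 0 0 0")

```text
time_s: 19.2
eef_pos: [0.306, -0.0028, 0.1983]
eef_rot: [-0.127, 0.716, -0.677, 0.111]
wrist_force: [0.2, 0.3, 0.0]
opening: 0.197
```

```bash
python3 -c "
from h import *
st()"
```

```text
t 19.2 q [-0.6657 -0.8935  2.5023  0.2404  1.2896  0.8107] F [0.1948 0.3303 0.0224] op 0.197
TCP [ 0.306  -0.0028  0.1983] rack mm [-287.9914   59.5406  198.3203]
toolaxes in rack (cols)
 [[-0.0003 -0.9431  0.3326]
 [-0.9999  0.0043  0.0113]
 [-0.0121 -0.3326 -0.943 ]]
tilt deg 19.430237869009133
```

servo_tool(increments="0 4 -1.2 0 0;0 4 -1.2 0 0;0 4 -1.2 0 0;0 4 -1.2 0 0;0 4 -1 0 0;0 4 -1 0 0;0 4 -1 0 0;0 0 0 0 0")

```text
time_s: 20.2
eef_pos: [0.2251, -0.0777, 0.1553]
eef_rot: [-0.09, 0.725, -0.682, 0.036]
wrist_force: [1.1, 0.7, -0.6]
opening: 0.197
```

```bash
python3 -c "
from h import *
st()"
```

```text
t 20.2 q [-1.1647 -0.8932  2.5643  0.1954  1.4779  0.3255] F [ 1.0859  0.673  -0.6488] op 0.197
TCP [ 0.2251 -0.0777  0.1553] rack mm [-373.0995  -10.5449  155.308 ]
toolaxes in rack (cols)
 [[ 0.0101 -0.9836  0.1798]
 [-0.9975  0.0028  0.0712]
 [-0.0705 -0.1801 -0.9811]]
tilt deg 10.385564135822529
```

servo_tool(increments="0 -4 -2 0 0;0 -4 -3 0 0;-4 -3 -2 0 0;-4 0 0 0 0;-4 0 0 0 0;-4 0 0 0 0;-4 1 0 0 0;-4 1 0 0 0;-3 1 0 0 0;0 0 0 0 0")

```text
time_s: 21.45
eef_pos: [0.2706, 0.1934, 0.2574]
eef_rot: [-0.09, 0.729, -0.677, 0.036]
wrist_force: [-0.1, -0.8, -0.5]
opening: 0.202
```

```bash
cat >> h.py <<'E'
def lvl(v):
    "world displacement (m) -> tool cm"
    o=ctrl.get_obs(); M=rot(o["eef_rot"]); print("tool z world",M[:,2]," rows for",v,M.T@np.array(v)*100)
E
python3 -c "
from h import *
st()
lvl([-.04*np.cos(.43),-.04*np.sin(.43),0])"
```

```text
t 21.45 q [ 0.2152 -0.6365  2.2595  0.0457  1.3295  1.7055] F [-0.0848 -0.7944 -0.4768] op 0.202
TCP [0.2706 0.1934 0.2574] rack mm [-312.0265  257.468   257.3565]
toolaxes in rack (cols)
 [[ 0.0222 -0.9836  0.1787]
 [-0.9973 -0.0092  0.0733]
 [-0.0705 -0.1799 -0.9812]]
tilt deg 10.324908506436444
tool z world [ 0.1742  0.0835 -0.9812]  rows for [np.float64(-0.036358629986995405), np.float64(-0.01667483209716843), 0] [ 1.3673  3.6788 -0.7726]
```

servo_tool(increments="1.4 3.7 -0.7 0 0;1.4 3.7 -0.7 0 0;1.4 3.7 -0.7 0 0;1.4 3.7 -0.7 0 0;1.4 3.7 -0.7 0 0;1.4 3.7 -0.7 0 0;0 0 0 0 0")

```text
time_s: 22.32
eef_pos: [0.128, 0.1923, 0.2521]
eef_rot: [-0.039, 0.729, -0.682, 0.042]
wrist_force: [0.9, 0.4, -1.3]
opening: 0.197
```

```bash
python3 -c "
from h import *
st()
lvl([-.04*np.cos(.43),-.04*np.sin(.43),0])"
```

```text
t 22.325 q [ 0.5366 -0.894   2.3689 -0.0595  1.5683  2.0382] F [ 0.8756  0.3551 -1.2633] op 0.197
TCP [0.128  0.1923 0.2521] rack mm [-454.4361  264.5859  252.1059]
toolaxes in rack (cols)
 [[ 0.0079 -0.9934  0.1145]
 [-0.9999 -0.0088 -0.0077]
 [ 0.0086 -0.1144 -0.9934]]
tilt deg 6.573217191802014
tool z world [ 0.1147 -0.001  -0.9934]  rows for [np.float64(-0.036358629986995405), np.float64(-0.01667483209716843), 0] [ 1.4243  3.7147 -0.4154]
```

servo_tool(increments="1 -4 0.4 0 0;1.5 -4.5 0.4 0 0;1.5 -4.5 0.4 0 0;1.5 -3 0.4 0 0;0 0 0 0 0;0 4 -0.3 0 0;0 4 -0.3 0 0;0 4 -0.3 0 0;0 4 -0.3 0 0;0 0 0 0 0")

```text
time_s: 23.58
eef_pos: [0.1541, 0.1655, 0.246]
eef_rot: [-0.023, 0.729, -0.682, 0.043]
wrist_force: [0.2, -0.5, 0.0]
opening: 0.196
```

```bash
python3 -c "
from h import *
st()"
```

```text
t 23.575 q [ 0.3592 -0.8945  2.3797 -0.0564  1.5759  1.8609] F [ 0.2014 -0.532   0.0152] op 0.196
TCP [0.1541 0.1655 0.246 ] rack mm [-429.9687  236.315   245.9987]
toolaxes in rack (cols)
 [[ 0.0071 -0.9956  0.0933]
 [-0.9995 -0.0099 -0.03  ]
 [ 0.0308 -0.0931 -0.9952]]
tilt deg 5.357368168542551
```

servo_tool(increments="1.5 -4 0.4 0 0;1.5 -4 0.4 0 0;1.5 -3 0.4 0 0;0 4 -0.3 0 0;0 4 -0.3 0 0;0 4 -0.3 0 0;0 4 -0.3 0 0;0 4 -0.3 0 0;0 4 -0.3 0 0;0 0 0 0 0")

```text
time_s: 24.82
eef_pos: [0.0728, 0.1813, 0.2391]
eef_rot: [0.01, 0.729, -0.682, 0.049]
wrist_force: [0.3, 0.4, -0.2]
opening: 0.2
```

```bash
python3 -c "
from h import *
st()"
```

```text
t 24.825 q [ 0.7232 -0.8946  2.3931 -0.1002  1.6525  2.2199] F [ 0.2991  0.4272 -0.1621] op 0.2
TCP [0.0728 0.1813 0.2391] rack mm [-510.1459  256.793   239.1198]
toolaxes in rack (cols)
 [[ 0.0062 -0.9985  0.0537]
 [-0.9964 -0.0107 -0.0845]
 [ 0.085  -0.053  -0.995 ]]
tilt deg 3.0920535811123058
```

servo_tool(increments="0 -5 0.2 0 0;0 -5 0.2 0 0;2 -5 0.2 0 0;4 -4 0 0 0;5 -1 0 0 0;5 0 0 0 0;5 0 0 0 0;5 0 0 0 0;5 0 0 0 0;0 0 0 0 0")

```text
time_s: 26.08
eef_pos: [0.2902, -0.1215, 0.2714]
eef_rot: [0.011, 0.723, -0.689, 0.051]
wrist_force: [0.1, 0.1, -1.2]
opening: 0.197
```

```bash
python3 -c "
from h import *
st()
lvl([-.04*np.cos(-1.),-.04*np.sin(-1.),0])"
```

```text
t 26.075 q [-0.7577 -0.5998  2.2056 -0.0221  1.4347  0.7681] F [ 0.1373  0.0905 -1.1612] op 0.197
TCP [ 0.2902 -0.1215  0.2714] rack mm [-310.6922  -58.0709  271.3563]
toolaxes in rack (cols)
 [[-0.0135 -0.9985  0.0532]
 [-0.996   0.0088 -0.0884]
 [ 0.0878 -0.0542 -0.9947]]
tilt deg 3.061566201071316
tool z world [ 0.0582 -0.0852 -0.9947]  rows for [np.float64(-0.021612092234725593), np.float64(0.03365883939231586), 0] [-3.4452  1.99   -0.4126]
```

servo_tool(increments="4 1 0.3 0 0;3 2 0.3 0 0;-3.4 2 -0.3 0 0;-3.4 2 -0.3 0 0;-3.4 2 -0.3 0 0;-3.4 2 -0.3 0 0;-3.4 2 -0.3 0 0;0 0 0 0 0")

```text
time_s: 27.08
eef_pos: [0.2165, -0.0345, 0.2628]
eef_rot: [0.024, 0.728, -0.684, 0.028]
wrist_force: [-0.1, -1.1, -0.9]
opening: 0.198
```

```bash
python3 -c "
from h import *
st()
lvl([-.04*np.cos(-1.),-.04*np.sin(-1.),0])"
```

```text
t 27.075 q [-0.6411 -0.8945  2.3463 -0.0532  1.6403  0.8627] F [-0.0995 -1.1018 -0.9499] op 0.198
TCP [ 0.2165 -0.0345  0.2628] rack mm [-379.2559   33.0011  262.7716]
toolaxes in rack (cols)
 [[ 0.0039 -1.      0.0036]
 [-0.9974 -0.0041 -0.0724]
 [ 0.0724 -0.0033 -0.9974]]
tilt deg 0.20699174942630558
tool z world [ 0.0078 -0.072  -0.9974]  rows for [np.float64(-0.021612092234725593), np.float64(0.03365883939231586), 0] [-3.4839  1.9481 -0.2592]
```

servo_tool(increments="0 -4 -0.3 0 0;-3 -4 -0.3 0 0;-4 -4 -0.3 0 0;-4 -4 -0.3 0 0;-4 -4 -0.3 0 0;-4 -4 -0.3 0 0;-4 -3 -0.3 0 0;-4 -3 -0.3 0 0;-4 -3 -0.3 0 0;-2 0 0 0 0")

```text
time_s: 28.32
eef_pos: [0.53, 0.3126, 0.2666]
eef_rot: [0.024, 0.726, -0.687, 0.028]
wrist_force: [0.2, -1.3, 0.3]
opening: 0.201
```

```bash
python3 - <<'E'
from h import *
st()
for n in("scene","top"):
    p,d=ctrl.camera(n)
    cv2.imwrite(f"pics/{n}7.png",p[:,:,::-1])
o=ctrl.get_obs();lvl(np.array([.543,.336,.11])-o["eef_pos"])
E
```

```text
t 28.325 q [ 0.3751  0.2761  1.4566 -0.0707  1.4286  1.9018] F [ 0.2306 -1.2566  0.3434] op 0.201
TCP [0.53   0.3126 0.2666] rack mm [-46.1409 361.3372 266.613 ]
toolaxes in rack (cols)
 [[-0.0034 -1.      0.0036]
 [-0.9974  0.0031 -0.0725]
 [ 0.0724 -0.0038 -0.9974]]
tilt deg 0.20417612186898873
tool z world [ 0.0063 -0.0724 -0.9974]  rows for [ 0.0153  0.0231 -0.1565] [-3.3519 -1.6224 15.4494]
```

View pics/scene7.png

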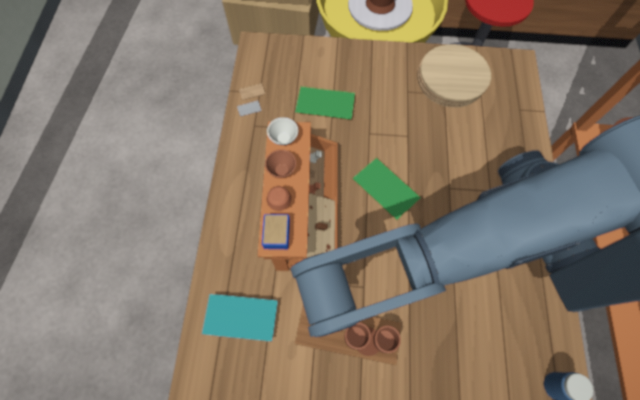

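View pics/top7.png

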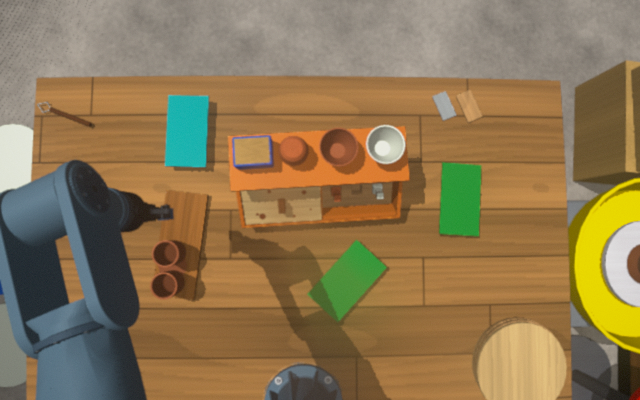

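servo_tool(increments="-1 -0.6 3 0 0;-1 -0.5 4 0 0;-1 -0.5 4 0 0;-0.35 0 3 0 0;0 0 1.5 0 0;0 0 0 0 0")

```text
time_s: 29.18
eef_pos: [0.5424, 0.3348, 0.1099]
eef_rot: [0.025, 0.726, -0.687, 0.027]
wrist_force: [0.3, 0.1, -0.3]
opening: 0.199
```

```bash
python3 - <<'E'
from h import *
st()
for n in("scene","top"):
    p,d=ctrl.camera(n); np.savez(f"pics/{n}8.npz",p=p,d=d)
    c=p[180:310,110:240] if n=="top" else p[260:375,285:415]
    cv2.imwrite(f"pics/{n}8.png",cv2.resize(c[:,:,::-1],None,fx=4,fy=4,interpolation=cv2.INTER_CUBIC))
o=ctrl.get_obs();lvl(np.array([.543,.336,.08])-o["eef_pos"])
E
```

```text
t 29.175 q [ 0.4007  0.4835  1.5131 -0.0759  1.1691  1.9468] F [ 0.3272  0.1389 -0.2765] op 0.199
TCP [0.5424 0.3348 0.1099] rack mm [-32.5069 382.8116 109.8922]
toolaxes in rack (cols)
 [[-0.0029 -1.      0.0017]
 [-0.9973  0.0028 -0.0735]
 [ 0.0735 -0.0019 -0.9973]]
tilt deg 0.09851115843728638
tool z world [ 0.0096 -0.0716 -0.9974]  rows for [-0.0006  0.     -0.032 ] [-0.2366  0.0812  3.1859]
```

View pics/top8.png

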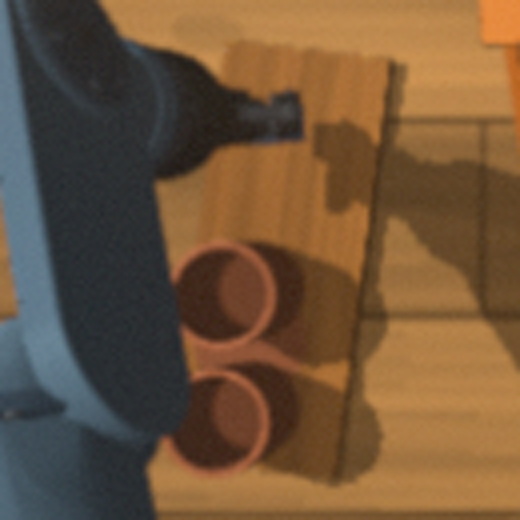

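View pics/scene8.png

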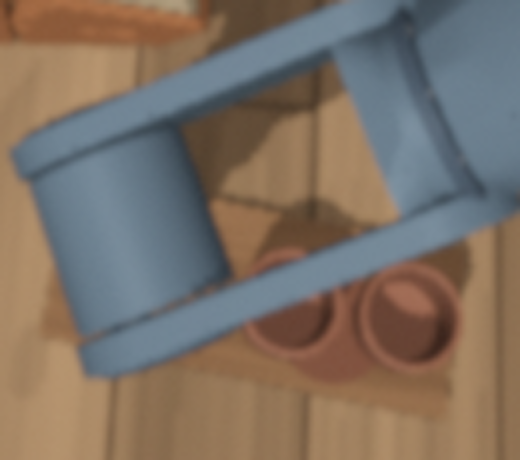

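servo_tool(increments="-0.2 0 1.5 0 0;0 0 1 0 0;0 0 0.2 0 0;0 0 0.2 0 0;0 0 0 0 0")

```text
time_s: 29.9
eef_pos: [0.5428, 0.3363, 0.0812]
eef_rot: [0.024, 0.726, -0.686, 0.028]
wrist_force: [-0.2, 0.4, -0.9]
opening: 0.195
```

servo_tool(increments="0 0 0.2 0 0;0 0 0 0 0;0 0 0.2 0 0;0 0 0 0 0")

```text
time_s: 30.4
eef_pos: [0.5426, 0.3359, 0.077]
eef_rot: [0.024, 0.726, -0.686, 0.028]
wrist_force: [0.0, 0.5, -1.4]
opening: 0.198
```

servo_tool(increments="0 0 0.15 0 0;0 0 0 0 0;0 0 0.15 0 0;0 0 0 0 0")

```text
time_s: 30.9
eef_pos: [0.5432, 0.336, 0.0756]
eef_rot: [0.023, 0.726, -0.686, 0.028]
wrist_force: [-2.8, -0.7, 8.5]
opening: 0.198
```

servo_tool(increments="0 0 0.15 0 0;0 0 0.15 0 0;0 0 0 0 0")

```text
time_s: 31.28
eef_pos: [0.5438, 0.336, 0.0752]
eef_rot: [0.023, 0.726, -0.686, 0.028]
wrist_force: [-6.9, -3.5, 22.7]
opening: 0.198
```

```bash
python3 - <<'E'
from h import *
st()
p,d=ctrl.camera("top")
cv2.imwrite("pics/t9.png",cv2.resize(p[180:240,150:220][:,:,::-1],None,fx=8,fy=8,interpolation=cv2.INTER_CUBIC))
E
```

```text
t 31.275 q [ 0.4016  0.5312  1.5232 -0.0784  1.1078  1.9518] F [-6.8764 -3.4564 22.7474] op 0.198
TCP [0.5438 0.336  0.0752] rack mm [-30.9577 383.9238  75.2053]
toolaxes in rack (cols)
 [[-0.0018 -1.      0.0055]
 [-0.9974  0.0014 -0.0725]
 [ 0.0725 -0.0056 -0.9974]]
tilt deg 0.3137304167370949
```

View pics/t9.png

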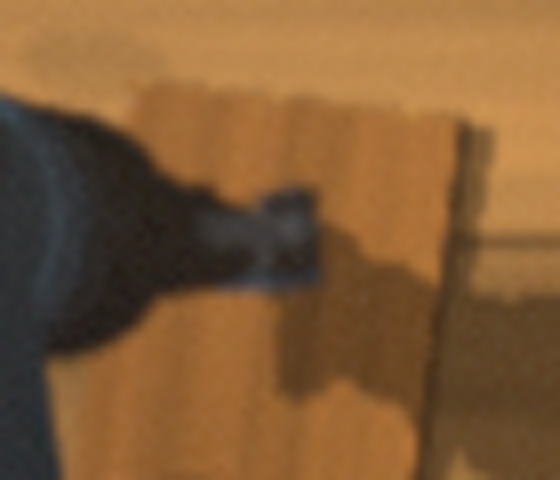

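servo_tool(increments="0 0 -0.3 0 0;0 0 0 0 0;0 0 0 0 0.24;0 0 0 0 0.3;0 0 0 0 0.4;0 0 0 0 0.6;0 0 0 0 0.6;0 0 0 0 0.6")

```text
time_s: 32.33
eef_pos: [0.5428, 0.3358, 0.0742]
eef_rot: [0.024, 0.726, -0.687, 0.028]
wrist_force: [-0.1, 0.3, 0.2]
opening: 0.602
```

servo_tool(increments="-0.05 0 -1 0 0.6;-0.1 0 -2 0 0.6;0 0 -3 0 0.6;0 0 -4 0 0.6;0 0 -5 0 0.6;0 0 -4 0 0.6;0 0 0 0 0.6")

```text
time_s: 33.2
eef_pos: [0.5434, 0.3525, 0.2706]
eef_rot: [0.019, 0.726, -0.686, 0.03]
wrist_force: [-0.4, -0.7, -0.5]
opening: 0.598
```

```bash
python3 - <<'E'
from h import *
st()
for n in("scene","top"):
    p,d=ctrl.camera(n); np.savez(f"pics/{n}10.npz",p=p,d=d)
    c=p[180:310,110:240] if n=="top" else p[260:375,285:415]
    cv2.imwrite(f"pics/{n}10.png",cv2.resize(c[:,:,::-1],None,fx=4,fy=4,interpolation=cv2.INTER_CUBIC))
E
```

```text
t 33.2 q [ 0.4251  0.3397  1.3678 -0.0696  1.4467  1.9486] F [-0.3985 -0.6653 -0.4566] op 0.598
TCP [0.5434 0.3525 0.2706] rack mm [-30.4866 400.3983 270.6265]
toolaxes in rack (cols)
 [[-0.0021 -0.9999  0.0133]
 [-0.9976  0.0011 -0.0688]
 [ 0.0687 -0.0134 -0.9975]]
tilt deg 0.7650118899751536
```

View pics/top10.png

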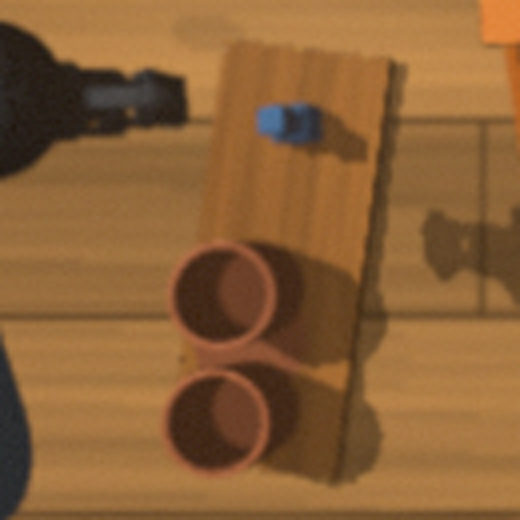

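View pics/scene10.png

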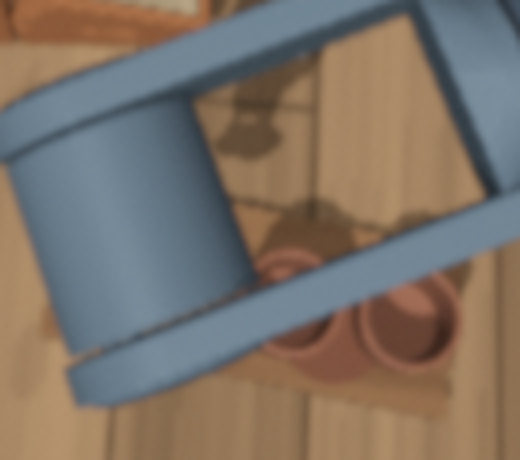

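The stamp stands on the empty end (foot at top-crop (308,123), handle top at (272,120), displaced only by perspective), and the cups haven't moved. Next I'll re-tilt the tool at the outer reach limit and close the cover.

servo_tool(increments="0 0 -5 0 0.6;0 0 -5 0 0.6;2 -2 -5 0 0.6;4 -3 -3.5 0 0.6;4 -3 0 0 0.6;4 -4 0 0 0.6;5 -4 0 0 0.6;5 -4 0 0 0.6;5 -4 0 0 0.6;3 -5 0 0 0.6")

```text
time_s: 34.55
eef_pos: [0.8296, 0.0605, 0.4616]
eef_rot: [0.019, 0.726, -0.687, 0.032]
wrist_force: [39.1, 7.0, 56.8]
opening: 0.6
```

```bash
python3 -c "
from h import *
st()"
```

```text
t 34.55 q [-0.0434  0.8178  0.2974 -0.078   2.0024  1.4395] F [39.062   6.9968 56.8466] op 0.6
TCP [0.8296 0.0605 0.4616] rack mm [238.3854  92.3252 461.6003]
toolaxes in rack (cols)
 [[-0.0042 -0.9999  0.0155]
 [-0.9974  0.0031 -0.0727]
 [ 0.0726 -0.0157 -0.9972]]
tilt deg 0.8883495853991575
```

servo_tool(increments="0 0 0 0 0.6;0 -2 0 0 0.6;0 -3 0 0 0.6;0 -4 0 0 0.6;0 -4 0 0 0.6;0 -4 0 0 0.6;0 -4 0 0 0.6;0 -4 0 0 0.6;0 -4 0 0 0.6;0 0 0 0 0.6")

```text
time_s: 35.8
eef_pos: [0.9179, 0.0623, 0.3929]
eef_rot: [-0.044, 0.725, -0.681, 0.091]
wrist_force: [0.8, 0.7, 0.1]
opening: 0.597
```

```bash
python3 -c "
from h import *
st()"
```

```text
t 35.8 q [-0.0438  0.905   0.2993 -0.0517  1.7411  1.4504] F [0.8028 0.6794 0.0958] op 0.597
TCP [0.9179 0.0623 0.3929] rack mm [326.6106  89.0539 392.8867]
toolaxes in rack (cols)
 [[-0.0019 -0.9821  0.1883]
 [-0.9975 -0.0116 -0.0704]
 [ 0.0713 -0.188  -0.9796]]
tilt deg 10.881154154707465
```

servo_tool(increments="0 -4 0 0 0.6;0 -5 0 0 0.6;0 -5 0 0 0.6;0 -5 0 0 0.6;0 -5 0 0 0.6;0 -5 0 0 0.6;0 -5 0 0 0.6;0 -5 0 0 0.6;0 -5 0 0 0.6;0 0 0 0 0.6")

```text
time_s: 37.05
eef_pos: [1.0104, 0.0666, 0.4008]
eef_rot: [-0.15, 0.711, -0.66, 0.189]
wrist_force: [-0.5, -0.9, -0.3]
opening: 0.6
```

```bash
python3 -c "
from h import *
st()"
```

```text
t 37.05 q [-0.0465  0.9303  0.2981 -0.0144  1.4252  1.4489] F [-0.5152 -0.9261 -0.2701] op 0.6
TCP [1.0104 0.0666 0.4008] rack mm [419.2178  87.9653 400.8192]
toolaxes in rack (cols)
 [[-0.0015 -0.8854  0.4648]
 [-0.9975 -0.0314 -0.063 ]
 [ 0.0704 -0.4637 -0.8832]]
tilt deg 27.75530189450898
```

servo_tool(increments="0 3 -1.5 0 0.5;0 4 -2.1 0 0.4;0 4.2 -2.2 0 0.4;0 4.4 -2.3 0 0.4;0 4.4 -2.3 0 0.4;0 4.4 -2.3 0 0.4;0 4.4 -2.3 0 0.4;0 4.4 -2.3 0 0.4;0 4.4 -2.3 0 0.4;0 4.4 -2.3 0 0.4")

```text
time_s: 38.3
eef_pos: [0.5356, 0.0398, 0.3996]
eef_rot: [-0.15, 0.711, -0.66, 0.189]
wrist_force: [-0.5, 0.0, 0.6]
opening: 0.401
```

```bash
python3 -c "
from h import *
st([-40.3,102,110.5])"
```

```text
t 38.3 q [-0.1726 -0.3195  1.8468  0.0493  1.1294  1.314 ] F [-0.4549  0.0361  0.6434] op 0.401
TCP [0.5356 0.0398 0.3996] rack mm [-56.3545  88.7443 399.5716]
toolaxes in rack (cols)
 [[-0.0012 -0.8859  0.4638]
 [-0.9975 -0.0317 -0.0632]
 [ 0.0707 -0.4628 -0.8837]]
tilt deg 27.695652643683246
move cm [-3.3672 11.9129 26.205 ]
```

servo_tool(increments="-1 4 2 0 0.5;-1 4 2 0 0.5;-1 3.9 3 0 0.5;-0.4 0 4 0 0.5;0 0 4 0 0.5;0 0 4 0 0.5;0 0 2 0 0.5;0 0 0 0 0.5")

```text
time_s: 39.3
eef_pos: [0.5274, 0.0563, 0.1547]
eef_rot: [-0.149, 0.711, -0.661, 0.187]
wrist_force: [0.3, 0.2, -1.0]
opening: 0.499
```

```bash
python3 - <<'E'
from h import *
st([-40.3,102,110.5])
for n in("scene","top"):
    p,d=ctrl.camera(n)
    c=p[150:240,220:340] if n=="top" else p[190:290,270:390]
    cv2.imwrite(f"pics/{n}11.png",cv2.resize(c[:,:,::-1],None,fx=5,fy=5,interpolation=cv2.INTER_CUBIC))
E
```

```text
t 39.3 q [-0.1329 -0.068   2.1555  0.0479  0.5722  1.3302] F [ 0.2997  0.2136 -0.9908] op 0.499
TCP [0.5274 0.0563 0.1547] rack mm [-63.5614 105.6171 154.7242]
toolaxes in rack (cols)
 [[-0.0013 -0.8878  0.4603]
 [-0.9976 -0.031  -0.0625]
 [ 0.0698 -0.4592 -0.8856]]
tilt deg 27.462200342724536
move cm [ 0.0494 -0.023   5.0097]
```

View pics/top11.png

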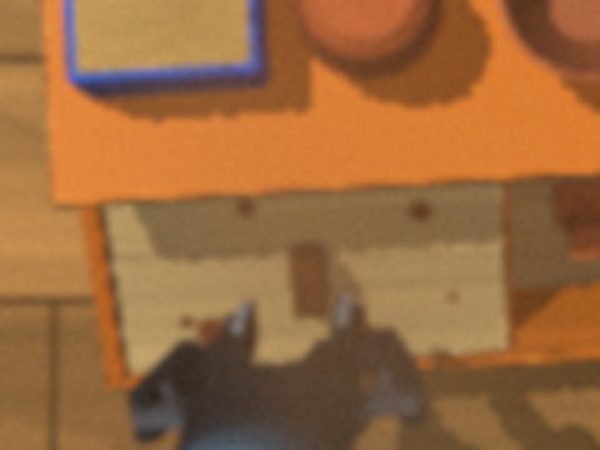

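View pics/scene11.png

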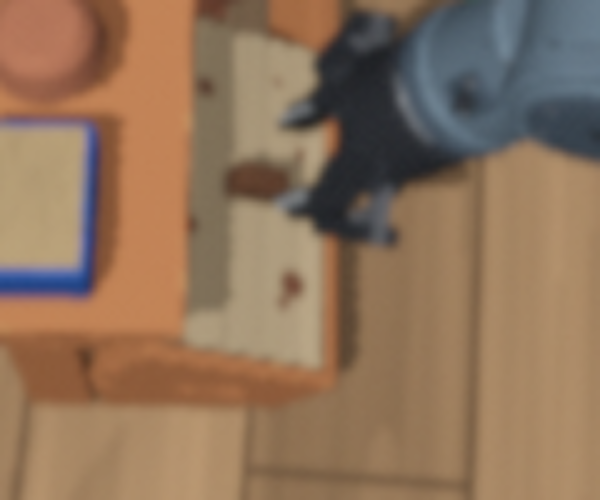

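The fingers at top-crop (240,318) and (345,308) straddle the grip at (310,280). I'll go in and slide the cover to the right.

servo_tool(increments="0 0 2 0 0.5;0 0 1.8 0 0.5;0 0 0.9 0 0.5;0 0 0 0 0.5;0 0 0 0 0.42;1 0 0 0 0.42;1 0 0 0 0.42;0 0 0 0 0.42")

```text
time_s: 40.4
eef_pos: [0.5515, 0.0342, 0.1168]
eef_rot: [-0.15, 0.711, -0.661, 0.189]
wrist_force: [0.5, 0.4, 0.2]
opening: 0.42
```

```bash
python3 -c "
from h import *
st([-40.3,-115,110.5])"
```

```text
t 40.4 q [-0.1795  0.0583  2.1291  0.1047  0.4708  1.2367] F [0.5008 0.3844 0.1943] op 0.42
TCP [0.5515 0.0342 0.1168] rack mm [-40.7814  82.1875 116.8339]
toolaxes in rack (cols)
 [[-0.0024 -0.8857  0.4642]
 [-0.9975 -0.0306 -0.0636]
 [ 0.0706 -0.4632 -0.8834]]
tilt deg 27.719587483193006
move cm [19.6247  0.8544  1.8363]
```

servo_tool(increments="0 0.2 0.35 0 0.42;1 0.03 0.06 0 0.42;1.5 0.05 0.1 0 0.42;2 0.06 0.13 0 0.42;2 0.06 0.13 0 0.42;1.5 0.05 0.1 0 0.42;0 0 0 0 0.42")

```text
time_s: 41.28
eef_pos: [0.556, -0.0462, 0.1119]
eef_rot: [-0.15, 0.711, -0.661, 0.189]
wrist_force: [-0.4, -0.8, -0.0]
opening: 0.422
```

```bash
python3 - <<'E'
from h import *
st([-40.3,-115,112])
for n in("top",):
    p,d=ctrl.camera(n)
    c=p[150:240,220:420]
    cv2.imwrite(f"pics/{n}12.png",cv2.resize(c[:,:,::-1],None,fx=4,fy=4,interpolation=cv2.INTER_CUBIC))
E
```

```text
t 41.275 q [-0.3709  0.0769  2.122   0.2898  0.4912  0.9022] F [-0.351  -0.7979 -0.0421] op 0.422
TCP [ 0.556  -0.0462  0.1119] rack mm [-40.9892   1.7024 111.921 ]
toolaxes in rack (cols)
 [[-0.0024 -0.8862  0.4633]
 [-0.9975 -0.0305 -0.0636]
 [ 0.0705 -0.4623 -0.8839]]
tilt deg 27.66119291606959
move cm [11.6415  0.2914  0.7677]
```

View pics/top12.png

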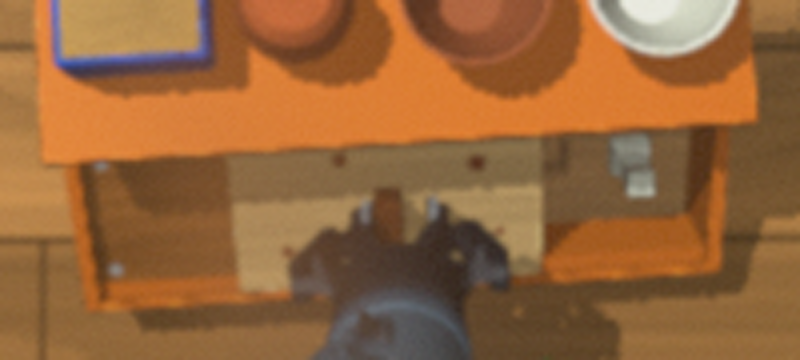

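servo_tool(increments="1.5 0.05 0.1 0 0.42;2 0.06 0.13 0 0.42;2 0.06 0.13 0 0.42;2 0.06 0.13 0 0.42;1.5 0.05 0.1 0 0.42;1 0.03 0.06 0 0.42;0.5 0 0.03 0 0.42;0 0 0 0 0.42")

```text
time_s: 42.32
eef_pos: [0.5617, -0.1498, 0.1112]
eef_rot: [-0.15, 0.711, -0.66, 0.188]
wrist_force: [-1.8, 2.3, 2.3]
opening: 0.42
```

```bash
python3 - <<'E'
from h import *
st([-40.3,-115,112])
E
```

```text
t 42.325 q [-0.5879  0.1363  2.0564  0.4427  0.5634  0.5779] F [-1.8143  2.2911  2.3159] op 0.42
TCP [ 0.5617 -0.1498  0.1112] rack mm [ -41.2853 -102.0577  111.1885]
toolaxes in rack (cols)
 [[-0.0005 -0.8869  0.4619]
 [-0.9976 -0.0315 -0.0617]
 [ 0.0692 -0.4609 -0.8848]]
tilt deg 27.569291878253075
move cm [ 1.2967 -0.084   0.0535]
```

servo_tool(increments="0.4 0.01 0.03 0 0.42;0.4 0.01 0.03 0 0.42;0 0 0 0 0.42")

```text
time_s: 42.7
eef_pos: [0.5623, -0.1581, 0.1112]
eef_rot: [-0.15, 0.711, -0.66, 0.188]
wrist_force: [-1.3, 2.6, 0.4]
opening: 0.423
```

servo_tool(increments="0.3 0.01 0.02 0 0.42;0.2 0.01 0.02 0 0.42;0 0 0 0 0.42")

```text
time_s: 43.08
eef_pos: [0.5625, -0.1613, 0.1111]
eef_rot: [-0.151, 0.712, -0.66, 0.186]
wrist_force: [-2.9, 12.7, 6.2]
opening: 0.419
```

servo_tool(increments="0.1 0 0 0 0.42;0 0 0 0 0.42;-0.8 0 -0.05 0 0.42;0 0 -2 0 0.5;0 0 -4 0 0.5;0 0 -5 0 0.5;0 0 -5 0 0.5;0 0 0 0 0.5")

```text
time_s: 44.08
eef_pos: [0.4891, -0.1533, 0.2584]
eef_rot: [-0.15, 0.71, -0.66, 0.194]
wrist_force: [-0.6, -0.4, 0.6]
opening: 0.501
```

```bash
python3 - <<'E'
from h import *
st()
p,d=ctrl.camera("top"); np.savez("pics/top13.npz",p=p,d=d); cv2.imwrite("pics/top13f.png",p[:,:,::-1])
cv2.imwrite("pics/top13.png",cv2.resize(p[120:240,220:420][:,:,::-1],None,fx=4,fy=4,interpolation=cv2.INTER_CUBIC))
p,d=ctrl.camera("scene")
cv2.imwrite("pics/scene13.png",cv2.resize(p[110:375,240:420][:,:,::-1],None,fx=2.2,fy=2.2,interpolation=cv2.INTER_CUBIC))
E
```

```text
t 44.075 q [-0.7054 -0.2845  2.1048  0.3467  0.9352  0.6392] F [-0.5802 -0.4408  0.5517] op 0.501
TCP [ 0.4891 -0.1533  0.2584] rack mm [-114.0116 -101.3295  258.4313]
toolaxes in rack (cols)
 [[-0.0038 -0.8828  0.4697]
 [-0.9969 -0.0334 -0.0709]
 [ 0.0783 -0.4685 -0.88  ]]
tilt deg 28.090227936256795
```

View pics/top13.png

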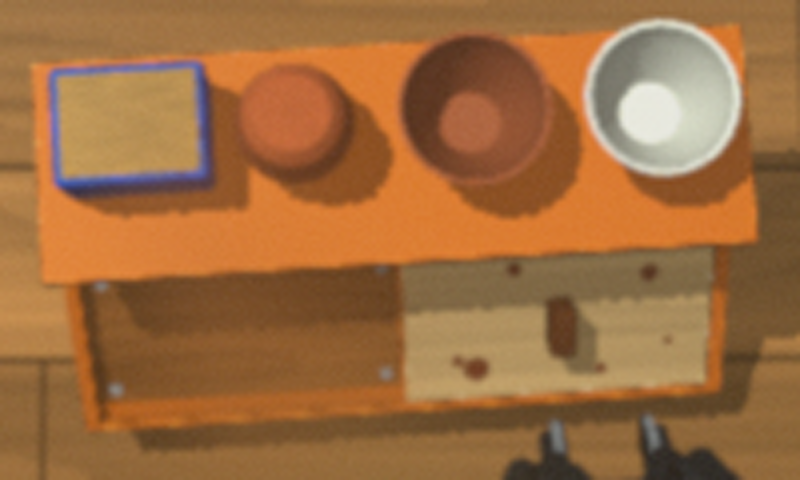

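View pics/scene13.png

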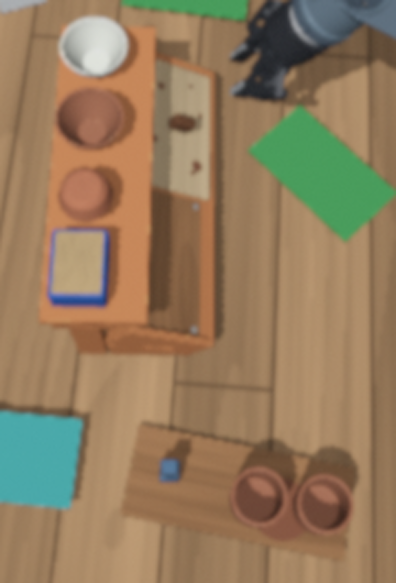

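View pics/top13f.png

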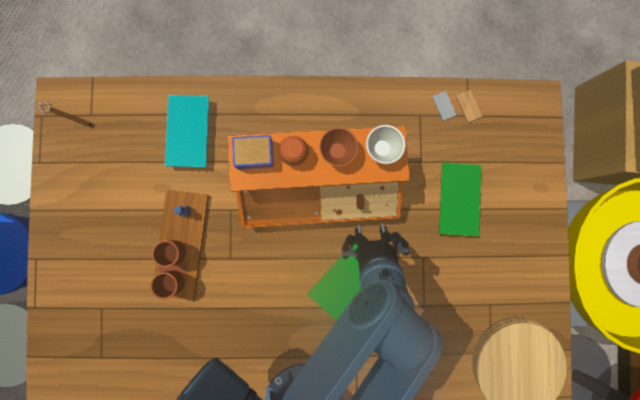

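```bash
python3 - <<'E'
from h import *
a=np.load("pics/top0.npz")["p"].astype(int)[235:305,145:190];b=np.load("pics/top13.npz")["p"].astype(int)[235:305,145:190]
print("cup region mean diff",abs(a-b).mean())
print(ctrl.hand_in())
E
```

```text
cup region mean diff 3.76
the job is handed in; nothing more can be done
None
```

The job is handed in at about 44 s of the 67 s allowed. The last checks look good, but hand-in reports no verdict.

**What I did**
- **Tilting the tool:** the move command has no tilt, so I pushed against the arm's reach limits to get it. That squared the tool to the slope for the cover and the stamp, and brought it back to near vertical for placing.
- **Opening:** I gripped the wooden grip and slid the cover left to about y +101 mm.
- **Stamp:** I drew the blue stamp straight out of the middle pocket. I set it on the empty end of the ware board while still held, with 8 to 23 N measured at contact, then let go.
- **Closing:** I pushed the cover right until the force rose to about 13 N at the stop.

**Last checks**
- **Blue stamp:** the pictures show it upright on the empty end of the board.
- **Cover:** it sits at about y −104 mm by the finger position, roughly one pixel farther right than at the start. I judged this from the contact force and the picture, not by a separate measurement.
- **Cups:** they show no visible movement.
- **Other stamps:** the white stamp was last seen in its pocket partway through closing, and the brown one just before closing began. Both are now hidden under the cover.
- **Gripper:** it is clear of everything.

**Blemishes**
- **Joint limits:** joints 2 and 3 read 0.001 to 0.005 rad past their range while held against their limits.
- **Wrist force:** it peaked briefly at about 70 N when the arm stopped at full reach. It was gone on the next reading, so I took it as the stop itself, not a collision.
- **Tool roll:** the tool kept about 4 degrees of sideways tilt when the stamp was placed and when the cover was closed.

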